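Clamp the gluing jig with its toggle latch

TASK

Clamp the workpiece in the gluing jig: hook the latch's wire loop over the keeper on the sliding jaw, then press the lever back past centre and seat its handle on the rubber bumper with a steady press of about 15 N (at least 10 N for half a second, never over 25 N), so that the jaw stays drawn in when you let go. Leave the loose things around the jig where they are.

Things in the scene. Friction and masses are not known exactly. Their poses are not given: they have to be found in the camera images.
- jig: Gluing jig, fixed; base plate 232 x 86 x 12 mm. Origin on the underside, below the lever's pivot; x along the draw axis from lever to sliding jaw, z up. Along x (mm): grey fixed block with the latch -95 to 19 (46 wide, top 60 up), bright metal workpiece 25 to 49 (85 wide, top 32), grey sliding jaw 60 to 95 (30 wide, top 60), end plate 108 to 116 (34 wide, top 58).
- pivot (a point): The lever's pivot axis (it runs along the jig's y), mid-width, 74 mm above the jig's underside.
- keeper (a point): Seat of the loop's bar on the jaw's steel keeper (bar centre when hooked), 76 mm along jig x from the pivot, level with it; axes as the jig. Keeper: post 24 mm wide, 7 thick, far face 2.5 mm towards the lever from here; its lip, underside 5 and top 10 mm above here, reaches 2.5 mm beyond here. The bar must go down at 5 mm or more beyond here (up to 11 can be reached), then back under the lip.
- bail_bar (a point): Middle of the cross bar at the free end of the latch's wire loop (bail): a U of 5 mm round steel wire, 44 mm wide over its two parallel legs (the keeper fits between), 90 mm from the loop's pin to the bar's centre. It can be pinched across the legs just inside the bar. The pin sits on the lever, 20 mm from the pivot. Own x runs out along the legs.
- press_point (a point): Point on the handle's pressing face, mid-width, 66 mm from the pivot: the face that looks to the keeper while the handle is upright and up when it is home.
- handle: Flat steel handle of the lever, 22 mm wide, 6 mm thick, from 22 to 89 mm from the pivot. Origin on the pivot axis; own x along the handle to its free end, own -z is the pressing face (3 mm off the origin). Fingers may not load it with more than 25 N; it is pressed, not squeezed.
- lever (a joint): Lever angle, rad. 0 = forward stop, handle 1.536 rad up from jig +x (nearly upright); grows as it swings back from the keeper; dead centre 1.536; 1.606 = home, handle level on the bumper. Friction 0.09 N m holds it where left: 5 to 12 N at the bar swing it along. Hooked, it needs 5 to 10 N at press_point, springs back if let go well before centre, and past centre must be pressed home.
- bail (a joint): Angle of the loop on the lever, rad; lever + bail = how far the loop points above level (0 = level along the jig's +x). Light friction holds it where it is left, and it tends to turn along with the lever, so the bar must be drawn under the lip before it is let go.
- jaw (a joint): How far the jaw is drawn towards the lever, m. 0 = out, against a spring of rubber facing, 14 N per mm; about 0.0046 when properly clamped.
- end_cap_a: Loose black end cap, 30 mm wide, 18 mm high, origin in its underside; beside the jig on its -y side, near the jaw. To be left alone.
- end_cap_b: Loose black end cap like the other; beside the jig on its -y side, near the handle's end. To be left alone.
- tape: Loose roll of black tape, 58 mm across, 19 mm high, origin in its underside; beyond the jig. To be left alone.
- bumper_top (a point): Top of the rubber bumper on the fixed block, 58 mm behind the pivot, 14 mm wide: the level handle's underside touches it when home, 71 mm above the jig's underside. Pressing on gives about 10 N per mm, hard stop after 3 mm.

How it is judged (in metres and radians):
On the way, in this order (a step that is already met when the one before it is completed fails the run):
1. the loop's cross bar sits behind the keeper's post, under its lip (x of bail_bar in the frame of keeper between -0.003 and 0.005 m and z of bail_bar in the frame of keeper between -0.013 and 0.006 m), for 0.2 s.
2. with the loop hooked, the handle is pressed home with 10 to 25 N (all of step 1 and value of joint lever above 1.586 rad and contact force between the fingers and handle above 10 N), for 0.3 s.
At the end, for the whole second after the job is handed in: The loop's bar sits behind the keeper's post under the lip (along the draw axis -3 to +5 mm, in height -13 to +6 mm from its seat), the lever is home within 0.02 rad, the jaw is held drawn in over 4 mm, and end caps and tape are within 20 mm of where they started (all of step 1 and value of joint lever above 1.586 rad and value of joint jaw above 0.004 m and distance of each of end_cap_a, end_cap_b, tape from where it was at the start of the episode below 0.02 m); the robot touches nothing.
It fails at once if the handle is pressed or squeezed with more than 25 N (contact force between the fingers and handle above 25 N).
It also fails if it takes over 51 s, if anything falls off the work surface, if the arm or the gripper's body presses on something with over 40 N, if the wrist force passes 120 N, or if a joint passes its speed limit or range.

ROBOT

A 6-joint arm with a two-finger parallel gripper is mounted at the origin on a cart in front of the work surface, level with it; the furniture and walls round the work are solid. World frame = base frame: x ahead of the robot, y to its left, z up, the work surface at z = 0. Lengths are in mm, angles in rad, forces in N, time in s.
With the tool pointing down it reaches from about 325 to 925 mm from the base axis. Payload 3.1 kg.
Tool frame: the origin (TCP) lies at the very end of the fingers, on their centre line; the grasp point (between the pads) lies 19 mm behind it (robot.tcp_to_grasp is the distance from the TCP to the grasp point, in mm); y points along the fingers, x is the direction in which the jaws open and shut, and the axes are right-handed (so a half turn about y gives the same grasp; the last joint's range is limited). The gripper opens to 85 mm and grips with 20 to 120 N. Pads are 22 mm wide; open, the fingers measure 114 mm over their backs; the gripper's body (76 mm by 85 mm) begins 54 mm behind the grasp point. The pads swing forward as they close: fully open they stand 13 mm farther back than shut.
Start: joints at [1, 0.217, 1.613, -0, 1.311, -0.112], TCP at [276.78, 560.386, 231.3] pointing down, gripper open.
Joint ranges: [-2.75, 2.75], [-0.78, 2.1], [0.31, 2.55], [-1.13, 4.27], [0.13, 2.63], [-2.58, 2.58]. Speed limits (rad/s): [2.79, 2.79, 3.14, 3.14, 3.14, 3.14].

INTERFACE

Orientations are given as a rotation vector (axis times angle).
In Python, from workcell import robot, eyes gives the robot as it stands.
- The arm moves only by the shell command python3 -m creep 'ROWS' [FORCE]. ROWS is a JSON object of lists of equal length, an entry for each row: "claw": the opening in per cent of the stroke, from 0 (shut) to 100 (fully open); "translation": the shift along the tool's x, y, z in units of 40 mm (1.0 is 40 mm), a list of three; "dr": the turn, a rotation vector about the tool's x, y, z in units of 8 degrees (1.0 is 8 degrees), a list of three. In form: {"claw": [claw, ...], "translation": [[dx, dy, dz], ...], "dr": [[ax, ay, az], ...]}. A call has 1 to 10 rows; each row is the pose to reach, as a shift and turn from the pose commanded when the call began, along the tool's axes at that moment; what a row does not reach only later rows make up. A row lasts 1/10 s, in which the tool goes at most 50 mm and 8.59 degrees, less where a joint would pass 70% of its speed; a pose out of reach is approached as far as the arm can. A call with a gripper value outside its range is refused whole. The fingers move at their own pace and stop on an object; FORCE is the grip in N (left out, the last holds). Time passes only in rows, so rows that repeat a pose let the fingers close. It gives the time, the measured TCP pose, the force and the opening at its end, in the units of the state.
- robot.observe(): the state, without advancing time (a new reading comes with each control period).
- eyes.snapshot(name): name is "scene" or "top" or "wrist"; returns a dict with "image" (384x512x3 uint8, red, green, blue), "fx", "fy", "cx", "cy" (pixels), "view" (4x4, takes a point from world to camera coordinates). Camera axes: x right, y up, looking along -z (the intrinsics and any distortion apply to the point x, -y, -z); pixel columns grow to the right and rows downward; lengths in mm; the calibration is good to about 2 mm. A picture is of the moment at which its call begins. There is no depth.
- robot.job_done(): hands the job in, once; it reports no verdict.
The state is a dict: "time": time; "q": joint angles; "joint_velocities": joint speeds; "effort": joint torques, N m; "tcp_pos": TCP position; "orientation": TCP orientation; "wrist_force": force on the tool from outside, world axes, zero at the start; "torque": the same for the moment, N m; "grip_width": finger opening in mm.
Only numpy, scipy, OpenCV 4.12 (cv2) and the standard library are available. Lean on these libraries where they do the work, as an engineer would, in place of code of your own. Each camera call takes 0.05 s, during which the arm holds its last target.

## Working session

There is one attempt and no reset: what is moved stays moved. The work goes in short steps, Python scripts to look and compute and a shell command to move; the robot and the scene stay as the last step left them, time stands still between calls to the robot, and variables do not carry over. Pictures are saved under pics/ and viewed, and the job is handed in when it is done.

```bash
ls; mkdir -p pics; python3 - <<'E'
from workcell import robot, eyes
import cv2, json, numpy as np
print(robot.observe())
for n in ["scene","top","wrist"]:
    s=eyes.snapshot(n); cv2.imwrite(f"pics/{n}0.png",s["image"][:,:,::-1]); print(n,s["fx"],s["fy"],s["cx"],s["cy"],[k for k in s]); print(np.round(s["view"],4).tolist())
E
```

```text
pics
{'time': 0.0, 'q': array([ 9.99812257e-01,  2.17754682e-01,  1.61488186e+00,  1.42504834e-05,
        1.31131237e+00, -1.12186011e-01]), 'joint_velocities': array([ 0.00100169, -0.00112608,  0.00113048, -0.00046138, -0.00190557,
       -0.00026682]), 'effort': array([-1.18009079e-04, -3.96841121e+01, -3.03854871e+01, -1.14205498e-04,
        9.57899261e-03, -4.60782719e-07]), 'tcp_pos': array([276.33123047, 559.70972372, 229.99524848]), 'orientation': array([-1.39300836, -0.86334018,  0.86683781]), 'wrist_force': array([ 0.43347343, -0.5893761 ,  1.36149824]), 'torque': array([-0.00167097, -0.00488038,  0.0279936 ]), 'grip_width': 85.28959889734362}
scene 470.84772939856737 470.84772939856737 251.8169452234201 190.9119215305607 ['image', 'fx', 'fy', 'cx', 'cy', 'view']
[[-0.6807, -0.7326, -0.004, 160.4744], [0.3033, -0.2868, 0.9087, -367.3584], [-0.6669, 0.6173, 0.4174, -326.9627], [0.0, 0.0, 0.0, 1.0]]
top 370.80545922096394 370.80545922096394 253.87191013059962 194.0102776745172 ['image', 'fx', 'fy', 'cx', 'cy', 'view']
[[-0.14, -0.9902, -0.0012, -224.3159], [0.966, -0.1368, 0.2194, -606.8095], [-0.2174, 0.0295, 0.9756, -832.0283], [0.0, 0.0, 0.0, 1.0]]
wrist 312.94465050926317 312.94465050926317 253.41328085140657 189.7013006493151 ['image', 'fx', 'fy', 'cx', 'cy', 'view']
[[0.4431, 0.8965, -0.0028, -622.6504], [-0.8522, 0.4202, -0.3118, 41.3056], [-0.2783, 0.1405, 0.9501, -379.9319], [0.0, 0.0, 0.0, 1.0]]
```

View pics/scene0.png

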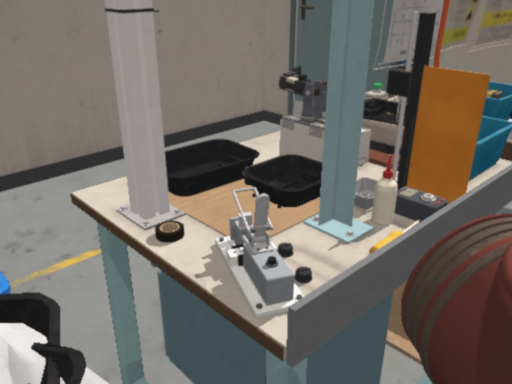

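View pics/top0.png

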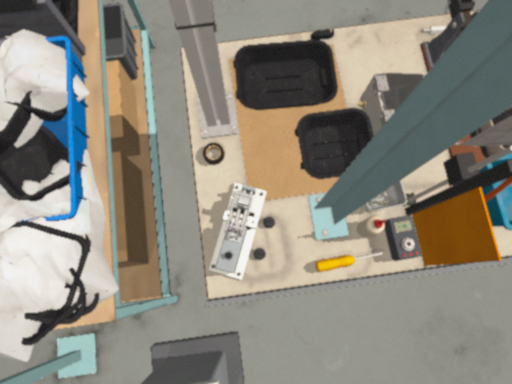

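View pics/wrist0.png

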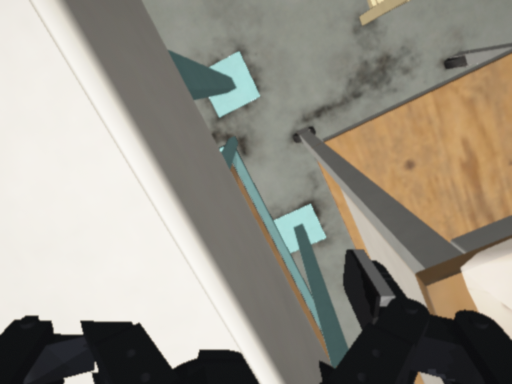

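```bash
cat > h.py <<'E'
from workcell import robot, eyes
import cv2, numpy as np
from scipy.spatial.transform import Rotation as R
def snap(n,f):
    s=eyes.snapshot(n); cv2.imwrite(f"pics/{f}.png",s["image"][:,:,::-1]); np.savez(f"pics/{f}.npz",**{k:np.array(v) for k,v in s.items()}); return s
def load(f): return dict(np.load(f"pics/{f}.npz"))
def proj(s,P):
    P=np.atleast_2d(P); V=s["view"]; c=P@V[:3,:3].T+V[:3,3]
    return np.c_[s["cx"]+s["fx"]*c[:,0]/-c[:,2], s["cy"]-s["fy"]*c[:,1]/-c[:,2]]
def ray(s,u,v):
    V=s["view"]; d=np.array([(u-s["cx"])/s["fx"],-(v-s["cy"])/s["fy"],-1.]); Rm=V[:3,:3]
    return -Rm.T@V[:3,3], Rm.T@d
def onz(s,u,v,z):
    o,d=ray(s,u,v); return o+d*(z-o[2])/d[2]
def tri(s1,p1,s2,p2):
    o1,d1=ray(s1,*p1); o2,d2=ray(s2,*p2); d1/=np.linalg.norm(d1); d2/=np.linalg.norm(d2)
    t=np.linalg.lstsq(np.c_[d1,-d2],o2-o1,rcond=None)[0]; a=o1+t[0]*d1;b=o2+t[1]*d2
    return (a+b)/2, np.linalg.norm(a-b)
def crop(f,x0,y0,x1,y1,k):
    im=cv2.imread(f"pics/{f}.png")[y0:y1,x0:x1]; cv2.imwrite(f"pics/{f}_c{x0}_{y0}.png",cv2.resize(im,None,fx=k,fy=k,interpolation=cv2.INTER_CUBIC))
E
python3 - <<'E'
from h import *
t=snap("top","top1"); s=snap("scene","scene1")
crop("top1",190,170,300,300,5); crop("scene1",190,170,330,320,5)
for n,z in [((238,230),40),((180,20),0)]: print(onz(t,*n,z))
print("cams",ray(t,0,0)[0],ray(s,0,0)[0])
E
```

```text
[ 491.52757612 -256.85636697   40.        ]
[1130.33437997 -168.48899564    0.        ]
cams [ 373.84517262 -280.56397739  944.63224464] [  2.60082969 214.049167   470.94060067]
```

View pics/top1_c190_170.png

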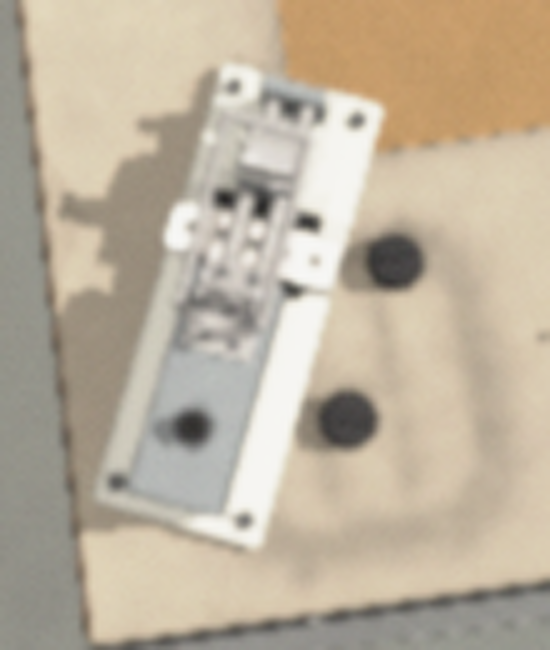

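View pics/scene1_c190_170.png

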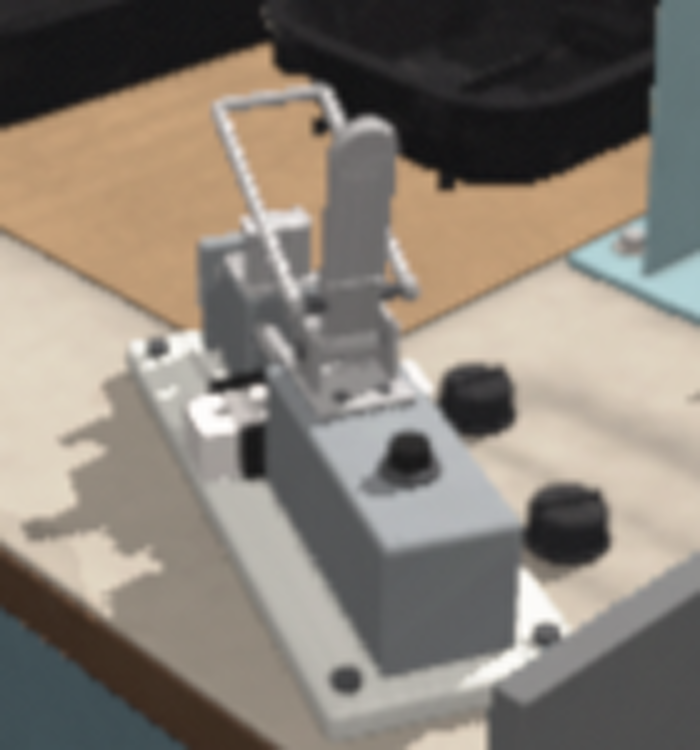

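```bash
python3 - <<'E'
from h import *
t=load("top1"); s=load("scene1")
T=lambda x,y:(190+x/5,170+y/5); S=T
c=[onz(t,*T(*p),12) for p in [(97,497),(262,547),(383,103),(222,65)]]
c=np.array(c); print(c.round(1)); print([np.linalg.norm(c[i]-c[(i+1)%4]).round(1) for i in range(4)])
d1=c[3]-c[0]; d2=c[2]-c[1]; w=c[1]-c[0]; print(np.degrees(np.arctan2(d1[1],d1[0])),np.degrees(np.arctan2(d2[1],d2[0])),np.degrees(np.arctan2(w[1],w[0])), c.mean(0))
print("bumper",onz(t,*T(193,427),71),tri(t,T(193,424),s,S(408,448)))
print("caps",onz(t,*T(393,262),9),onz(t,*T(347,418),9))
print("teal",onz(t,328,216,0),"grey",onz(t,218,128,0),"tape",onz(t,213,153,10))
# scene base corners top z=12
for p in [(338,722),(130,340),(565,632)]: print("sc",onz(s,*S(*p),12).round(1))
r=robot.observe(); M=R.from_rotvec(r["orientation"]).as_matrix(); print(M.round(3))
E
```

```text
[[ 408.4 -173.6   12. ]
 [ 373.2 -250.9   12. ]
 [ 586.  -342.6   12. ]
 [ 617.8 -262.9   12. ]]
[np.float64(85.0), np.float64(231.7), np.float64(85.8), np.float64(227.6)]
-23.09936775680343 -23.3097399221133 -114.46699217614051 [ 496.37828443 -257.49346287   12.        ]
bumper [ 431.744403   -228.24408095   71.        ] (array([ 433.93713444, -227.70034041,   70.65903888]), np.float64(2.1114283592756857))
caps [ 503.87406563 -335.60992433    9.        ] [ 429.4909688 -301.212686     9.       ]
teal [ 500.10744536 -490.11413218    0.        ] grey [ 780.32041771 -238.3078283     0.        ] tape [ 707.63231836 -217.22141028   10.        ]
sc [ 407.8 -171.7   12. ]
sc [ 624.5 -267.5   12. ]
sc [ 390.3 -253.3   12. ]
[[ 0.443 -0.001 -0.897]
 [ 0.897 -0.001  0.443]
 [-0.001 -1.     0.   ]]
```

```bash
cat >> h.py <<'E'
E0=np.array([.918,-.397,0]); E0/=np.linalg.norm(E0); N0=np.array([-E0[1],E0[0],0]); PIV=np.array([486.2,-251.3,74.])
def J(p): d=np.asarray(p)-PIV; return np.array([d@E0,d@N0,d[2]])
def W(j): return PIV+j[0]*E0+j[1]*N0+j[2]*np.array([0,0,1])
def onmid(s,u,v,y=0):
    o,d=ray(s,u,v); k=(y-(o-PIV)@N0)/(d@N0); return o+k*d
def tool(): 
    r=robot.observe(); return r,R.from_rotvec(r["orientation"]).as_matrix()
E
python3 - <<'E'
from h import *
s=load("scene1"); S=lambda x,y:(190+x/5,170+y/5)
print("bar",J(onmid(s,*S(272,98))),J(onmid(s,*S(218,103),22)),J(onmid(s,*S(322,92),-22)))
print("handle top",J(onmid(s,*S(363,122))))
w=np.load("pics/top1.npz")
r,M=tool()
wv=eyes.snapshot("wrist"); o,d=ray(wv,wv["cx"],wv["cy"]); print("cam in tool",M.T@(o-r["tcp_pos"]),M.T@d)
for p in [(300,0,330)]:
  pass
def rel(target): return (M.T@(np.array(target)-r["tcp_pos"])/40).round(2)
tgt=W([0,0,0])+np.array([0,0,0]); 
print(rel(W([-10,0,200])), rel([440,100,300]))
E
```

```text
bar [ 7.77341774e+01 -7.54331360e-15  5.76573713e+01] [69.9923827 22.        62.5341397] [ 87.58435277 -22.          52.34347616]
handle top [-1.12104653e+01  8.09386425e-15  8.75894531e+01]
cam in tool [  -0.86273952 -142.04551364   79.01992948] [-6.05747987e-04  9.50067001e-01 -3.12045392e-01]
[-15.88  -1.07 -13.43] [-8.5  -1.73 -8.76]
```

```bash
python3 -m creep '{"claw":[100,100,100,100,100,100,100,100,100,100],"translation":[[-7.9,-2,-7.1],[-7.9,-2,-7.1],[-7.9,-2,-7.1],[-7.9,-2,-7.1],[-7.9,-2,-7.1],[-7.9,-2,-7.1],[-7.9,-2,-7.1],[-7.9,-2,-7.1],[-7.9,-2,-7.1],[-7.9,-2,-7.1]],"dr":[[0,-0.36,0],[0,-0.36,0],[0,-0.36,0],[0,-0.36,0],[0,-0.36,0],[0,-0.36,0],[0,-0.36,0],[0,-0.36,0],[0,-0.36,0],[0,-0.36,0]]}'
python3 - <<'E'
from h import *
r,M=tool(); print(r["q"].round(2),M.round(3),(M.T@(W([10,0,210])-r["tcp_pos"])/40).round(2))
E
```

```text
time: 1.3
tcp_pos: [392.9, 148.2, 312.7]
orientation: [-1.38, -0.901, 0.897]
wrist_force: [0.9, -0.1, 0.0]
grip_width: 85.4
[ 0.19 -0.31  1.97 -0.    1.48 -0.96] [[ 0.403  0.003 -0.915]
 [ 0.915 -0.001  0.403]
 [ 0.001 -1.    -0.003]] [-8.2   0.74 -6.4 ]
```

```bash
python3 -m creep '{"claw":[100,100,100,100,100,100,100,100,100,100],"translation":[[-8.2,0.74,-6.4],[-8.2,0.74,-6.4],[-8.2,0.74,-6.4],[-8.2,0.74,-6.4],[-8.2,0.74,-6.4],[-8.2,0.74,-6.4],[-8.2,0.74,-6.4],[-8.2,0.74,-6.4],[-8.2,0.74,-6.4],[-8.2,0.74,-6.4]],"dr":[[0,0,0],[0,0,0],[0,0,0],[0,0,0],[0,0,0],[0,0,0],[0,0,0],[0,0,0],[0,0,0],[0,0,0]]}'
python3 - <<'E'
from h import *
r,M=tool(); print(r["q"].round(2),M.round(3),J(r["tcp_pos"]))
w=snap("wrist","w2")
E
sed -n 1p /dev/null
```

```text
time: 2.3
tcp_pos: [496.4, -252.5, 280.6]
orientation: [-1.374, -0.901, 0.902]
wrist_force: [0.9, -1.0, 0.5]
grip_width: 85.4
[-0.6   0.04  1.72  0.    1.39 -1.76] [[ 0.399 -0.001 -0.917]
 [ 0.917  0.001  0.399]
 [ 0.001 -1.     0.002]] [  9.83565702   2.91093756 206.63228164]
```

View pics/w2.png

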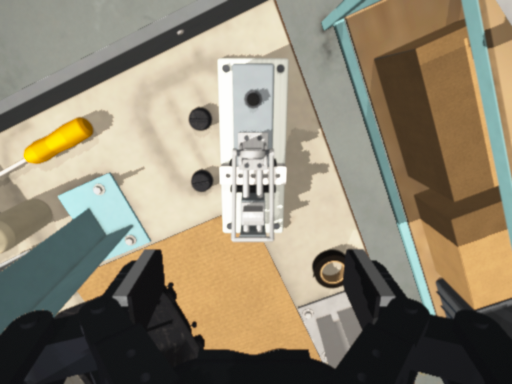

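```bash
python3 - <<'E'
from h import *
crop("w2",205,50,305,250,4)
crop("w2",210,120,300,250,6)
w=load("w2"); 
for p in [[0,0,0],[-58,0,-3],[78,0,58],[0,0,89],[76,0,0]]: print(p,proj(w,W(p)))
print(J(ray(w,0,0)[0]))
E
```

```text
[0, 0, 0] [[251.67538232 151.86739686]]
[-58, 0, -3] [[251.44075253  98.23391249]]
[78, 0, 58] [[251.73597415 237.7772681 ]]
[0, 0, 89] [[251.14023129 172.14744292]]
[76, 0, 0] [[251.96805019 214.27853533]]
[-68.96971401   2.11816144 348.79325857]
```

View pics/w2_c210_120.png

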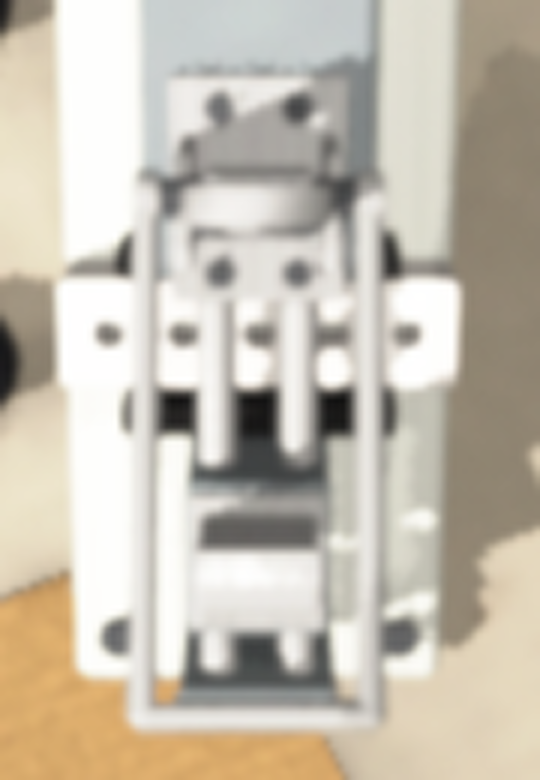

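```bash
python3 - <<'E'
from h import *
w=load("w2"); s=load("scene1"); S=lambda x,y:(190+x/5,170+y/5); C=lambda x,y:(210+x/6,120+y/6)
for a,b in [((255,718),(270,98)),((140,718),(219,103)),((372,718),(324,92))]:
    # image left = jig -y ; scene left = +y
    pass
print("mid",[ (J(p),e) for p,e in [tri(w,C(255,718),s,S(270,98))]])
print("+y",[ (J(p),e) for p,e in [tri(w,C(372,718),s,S(219,104))]])
print("-y",[ (J(p),e) for p,e in [tri(w,C(140,718),s,S(324,93))]])
print("bumper",[ (J(p),e) for p,e in [tri(w,(253.5,98.5),s,S(408,440))]], J(onz(w,253.5,98.5,71)))
t=load("top1")
print("handle end",[ (J(p),e) for p,e in [tri(w,C(256,230),s,S(363,122))]])
# keeper top lip z=+10: far edge row 630, near 548
print("lip far",J(onz(w,*C(258,630),84)),"lip near",J(onz(w,*C(258,548),84)),"lipL",J(onz(w,*C(192,590),84)),"lipR",J(onz(w,*C(325,590),84)))
for p in [(226,66),(282,66),(282,227),(229,227)]: print(J(onz(w,*p,12)))
# workpiece edges top z=32
print("wp",J(onz(w,*C(60,333),32)),J(onz(w,*C(460,333),32)),J(onz(w,*C(260,280),32)),J(onz(w,*C(260,388),32)))
E
```

```text
mid [(array([80.630962  ,  0.30514894, 56.58122211]), np.float64(1.0394383525473745))]
+y [(array([79.61501977, 19.85798877, 58.00434842]), np.float64(2.289329139918833))]
-y [(array([ 81.29093303, -19.79290332,  55.08399542]), np.float64(1.321058828212687))]
bumper [(array([-57.81110043,   2.25084027,   0.30991888]), np.float64(0.06417823331513155))] [-57.71760733   2.22220938  -3.        ]
handle end [(array([-12.09144741,   0.88127838,  88.17360742]), np.float64(1.0242226003461246))]
lip far [85.53313543  1.22141722 10.        ] lip near [68.14255291  1.27915706 10.        ] lipL [ 76.94780829 -11.66285279  10.        ] lipR [77.02491355 14.35821248 10.        ]
[-94.1083369  -31.28525103 -62.        ]
[-93.90952247  37.20395945 -62.        ]
[121.62984663  42.68652234 -62.        ]
[121.40390006 -33.46108315 -62.        ]
wp [ 39.14204473 -41.39973806 -42.        ] [ 39.39612677  44.89611223 -42.        ] [ 27.52325702   1.78271819 -42.        ] [ 51.68583019   1.71048133 -42.        ]
```

View pics/w2_c205_50.png

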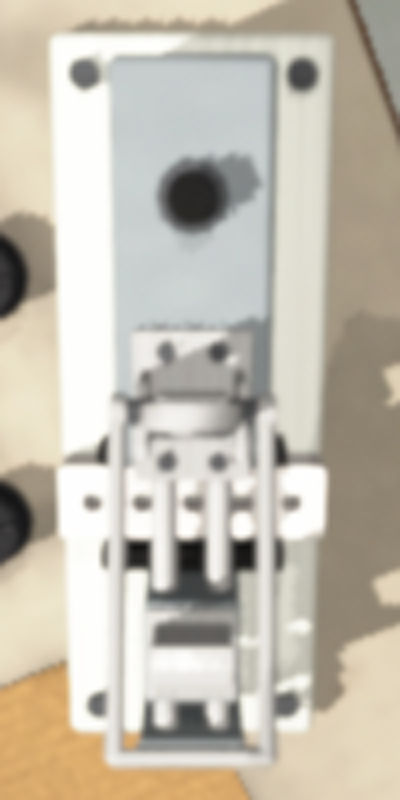

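```bash
sed -i 's/^def J(p)/PIV=PIV+1.7*E0+1.5*N0\ndef J(p)/' h.py
python3 -m creep '{"claw":[100,100,100,100,100,100,100,100,100,100],"translation":[[-0.07,0,-1.57],[-0.07,0,-1.57],[-0.07,2.5,-1.57],[-0.07,2.5,-1.57],[-0.07,2.5,-1.57],[-0.07,2.5,-1.57],[-0.07,2.5,-1.57],[-0.07,2.5,-1.57],[-0.07,2.5,-1.57],[-0.07,2.5,-1.57]],"dr":[[0,0,0],[0,0,0],[0,0,0],[0,0,0],[0,0,0],[0,0,0],[0,0,0],[0,0,0],[0,0,0],[0,0,0]]}'
python3 - <<'E'
from h import *
r,M=tool(); print(r["q"].round(2),J(r["tcp_pos"]))
w=snap("wrist","w3"); snap("scene","s3"); crop("s3",170,120,340,300,4)
E
```

```text
time: 3.35
tcp_pos: [553.5, -279.5, 183.7]
orientation: [-1.378, -0.905, 0.902]
wrist_force: [-0.4, 1.3, 1.2]
grip_width: 85.4
[-0.58  0.25  1.67  0.    1.22 -1.74] [ 71.23206733  -0.71511102 109.66804074]
```

View pics/w3.png

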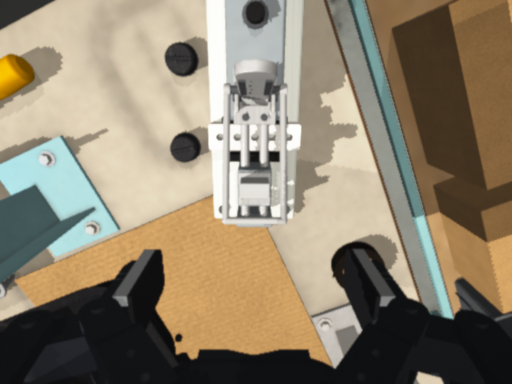

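View pics/s3_c170_120.png

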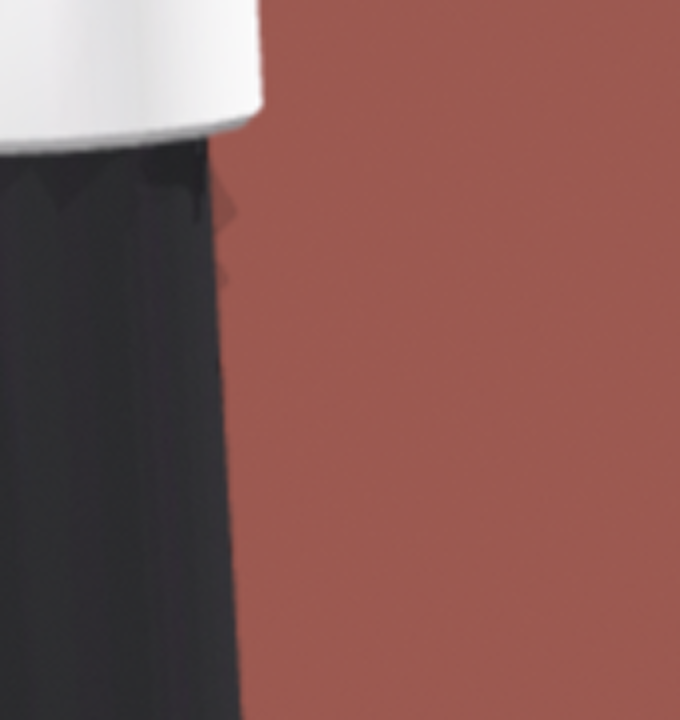

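```bash
python3 - <<'E'
from h import *
crop("w3",200,70,310,240,4)
w=load("w3");w2=load("w2"); print(proj(w,W([78.9,-1.3,56.6])), proj(w,W([76,0,10])))
r,M=tool(); print(proj(w,r["tcp_pos"]),proj(w,r["tcp_pos"]-19*M[:,1]))
E
```

```text
[[254.13639421 221.187035  ]] [[255.66323783 194.52452845]]
[[255.43764034 247.99358065]] [[255.65781996 268.47638593]]
```

View pics/w3_c200_70.png

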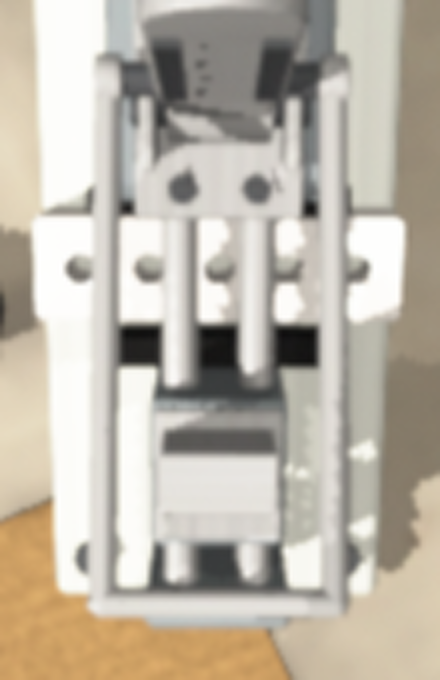

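```bash

python3 -m creep '{"claw":[100,100,100,100,100],"translation":[[0,1.0,0],[0,1.94,0],[0,1.94,0],[0,1.94,0],[0,1.94,0]],"dr":[[0,0,0],[0,0,0],[0,0,0],[0,0,0],[0,0,0]]}'
python3 - <<'E'
from h import *
r,M=tool(); print(r["q"].round(2),J(r["tcp_pos"]))
w=snap("wrist","w4"); 
print(proj(w,W([78.9,-1.0,56.6])),proj(w,r["tcp_pos"]))
E
```

```text
time: 3.95
tcp_pos: [554.2, -280.0, 106.6]
orientation: [-1.379, -0.905, 0.902]
wrist_force: [-0.4, -0.3, 0.4]
grip_width: 85.7
[-0.58  0.34  1.72 -0.    1.09 -1.74] [72.08505351 -0.89561117 32.55015932]
[[255.35249749 290.71077441]] [[255.35612313 250.06592663]]
```

View pics/w4.png

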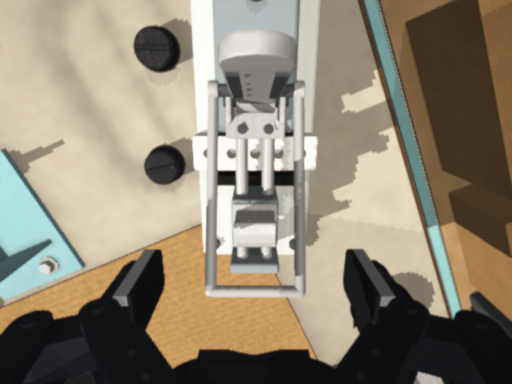

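```bash

python3 -m creep '{"claw":[60,60,45,40,40,40,40,40],"translation":[[0.02,0,0],[0.02,0,0],[0.02,0,0],[0.02,0,0],[0.02,0,0],[0.02,0,0],[0.02,0,0],[0.02,0,0]],"dr":[[0,0,0],[0,0,0],[0,0,0],[0,0,0],[0,0,0],[0,0,0],[0,0,0],[0,0,0]]}' 25
python3 - <<'E'
from h import *
r,M=tool(); print(J(r["tcp_pos"]))
w=snap("wrist","w5"); 
print(proj(w,W([78.9,-1.0,56.6])),proj(w,r["tcp_pos"]))
E
```

```text
time: 4.8
tcp_pos: [553.6, -278.8, 104.7]
orientation: [-1.377, -0.904, 0.903]
wrist_force: [2.6, -3.5, 1.9]
grip_width: 42.7
[ 7.10898153e+01 -1.15900943e-02  3.06651755e+01]
[[253.41091188 295.29490119]] [[255.39818528 250.12164366]]
```

View pics/w5.png

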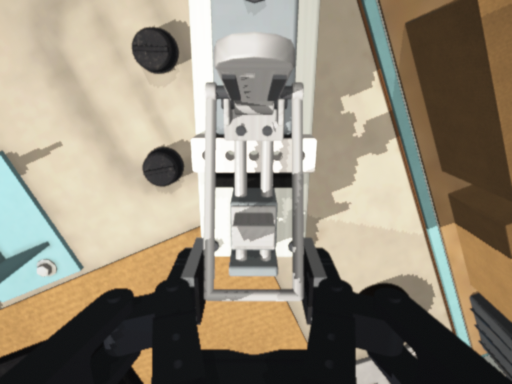

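```bash
cat > plan.py <<'E'
import numpy as np
def tab(a0,p0,p1,off,phis,npin):
    b0=p0+90*np.array([np.cos(a0),np.sin(a0)])
    for i,f in enumerate(phis):
        k=min(1,(i+1)/npin); p=p0+(p1-p0)*k; a=a0-np.radians(f); b=p+90*np.array([np.cos(a),np.sin(a)])
        c,s=np.cos(np.radians(f)),np.sin(np.radians(f)); o=np.array([off[0]*c+off[1]*s,-off[0]*s+off[1]*c])
        d=(b+o)-(b0+off); print(f, b.round(1), "tool y,z",(-d[1]/40).round(2),(-d[0]/40).round(2),"dr",round(f/8,2))
E
python3 - <<'E'
from plan import *
tab(np.radians(24.3),np.array([-4.5,19.5]),np.array([-1.7,19.9]),np.array([-7.8,-25.9]),[4,8,12,16,20,24,28,31,34,37.1],5)
E
```

```text
4 [80.5 50.8] tool y,z 0.13 -0.03 dr 0.5
8 [83.  44.9] tool y,z 0.26 -0.05 dr 1.0
12 [85.1 38.9] tool y,z 0.39 -0.06 dr 1.5
16 [86.8 32.8] tool y,z 0.51 -0.06 dr 2.0
20 [88.  26.6] tool y,z 0.64 -0.05 dr 2.5
24 [88.3 20.4] tool y,z 0.77 -0.02 dr 3.0
28 [88.1 14.1] tool y,z 0.89 0.02 dr 3.5
31 [87.7  9.4] tool y,z 0.99 0.05 dr 3.88
34 [87.   4.7] tool y,z 1.08 0.09 dr 4.25
37.1 [86.1 -0. ] tool y,z 1.17 0.14 dr 4.64
```

```bash

python3 -m creep '{"claw":[40,40,40,40,40,40],"translation":[[0,0.13,-0.03],[0,0.26,-0.05],[0,0.39,-0.06],[0,0.51,-0.06],[0,0.64,-0.05],[0,0.64,-0.05]],"dr":[[0.5,0,0],[1,0,0],[1.5,0,0],[2,0,0],[2.5,0,0],[2.5,0,0]]}' 25
python3 - <<'E'
from h import *
r,M=tool(); print(r["q"].round(2),J(r["tcp_pos"]),r["torque"], M.round(3))
w=snap("wrist","w6"); snap("top","t6"); snap("scene","s6")
print(proj(w,W([88,-.5,26.6])),proj(w,W([76,0,10])))
crop("t6",190,120,320,300,4)
E
```

```text
time: 5.45
tcp_pos: [551.7, -277.9, 75.2]
orientation: [-1.065, -0.699, 1.011]
wrist_force: [-5.5, -0.6, 0.4]
grip_width: 43.3
[-0.55  0.59  1.45 -0.05  1.45 -1.7 ] [68.95292313  0.07628057  1.1904178 ] [-0.04505718  0.70789613  0.12494204] [[ 0.397 -0.323 -0.859]
 [ 0.918  0.14   0.371]
 [ 0.    -0.936  0.352]]
[[254.38840534 303.08621651]] [[255.32730452 266.84725737]]
```

View pics/w6.png

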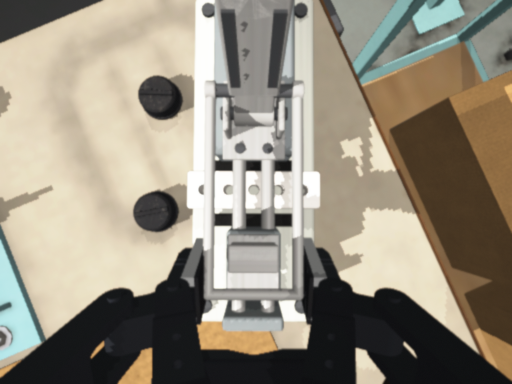

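View pics/t6_c190_120.png

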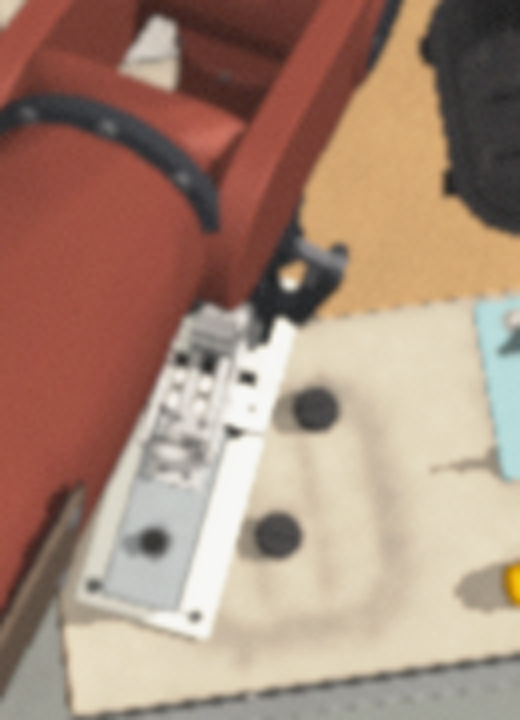

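```bash
python3 - <<'E'
from h import *
r,M=tool(); print(r["time"],J(r["tcp_pos"]),r["wrist_force"],np.degrees(np.arccos(-M[2,1])))
w=load("w6"); print(proj(w,W([85.4,-.5,22.7])), proj(w,W([72.5,0,10])),proj(w,W([78.5,0,10])),proj(w,W([66.5,0,10])))
crop("w6",180,180,330,340,5)
E
```

```text
5.6 [6.90506264e+01 6.62905180e-02 3.26389773e+00] [-5.43673635 -1.02443632  0.33233072] 20.402108465063417
[[254.36333201 294.26866812]] [[255.32387921 259.52530259]] [[255.32975535 272.08614903]] [[255.31802306 247.00717578]]
```

View pics/w6_c180_180.png

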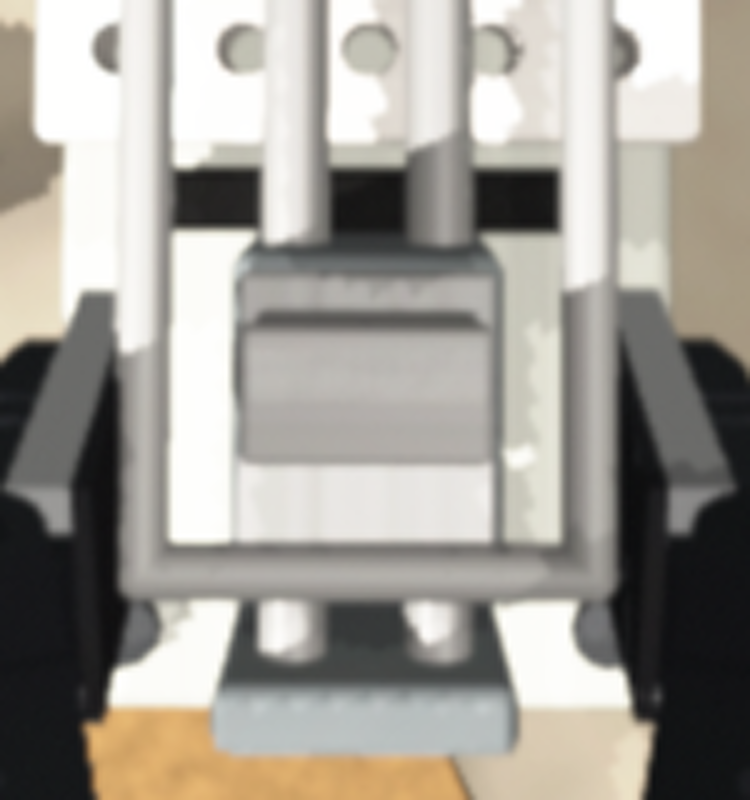

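```bash

python3 -m creep '{"claw":[40,40,40,40,40,40,40,40],"translation":[[0,0.04,-0.09],[0,0.115,-0.064],[0,0.24,-0.07],[0,0.345,-0.075],[0,0.445,-0.07],[0,0.545,-0.055],[0,0.545,-0.055],[0,0.545,-0.055]],"dr":[[0.1,0,0],[0.5,0,0],[1,0,0],[1.4,0,0],[1.75,0,0],[2.15,0,0],[2.15,0,0],[2.15,0,0]]}' 25
python3 - <<'E'
from h import *
w=snap("wrist","w7"); 
r,M=tool(); print(r["q"].round(2),J(r["tcp_pos"]),r["torque"], np.degrees(np.arccos(-M[2,1])))
f=np.arccos(-M[2,1]); c,s=np.cos(f),np.sin(f); t=J(r["tcp_pos"]); b=np.array([t[0]-(-7.8*c-25.9*s),0,t[2]-(7.8*s-25.9*c)]); print("bar",b)
print(proj(w,W(b)), proj(w,W([72.5,0,10])),proj(w,W([78.5,0,10])),proj(w,W([66.5,0,10])))
crop("w7",180,180,330,340,5)
E
```

```text
time: 6.4
tcp_pos: [546.7, -275.7, 56.9]
orientation: [-0.805, -0.529, 1.077]
wrist_force: [-6.9, 0.6, 1.7]
grip_width: 43.0
[-0.54  0.81  1.24 -0.08  1.75 -1.69] [ 63.61006084   0.07945794 -16.78192013] [0.08858838 0.66575305 0.18923459] 37.63017117970169
bar [85.60097637  0.         -1.03232857]
[[255.53016881 293.88120113]] [[255.59192334 260.59864202]] [[255.63446022 275.32383496]] [[255.55065834 246.31374123]]
```

View pics/w7_c180_180.png

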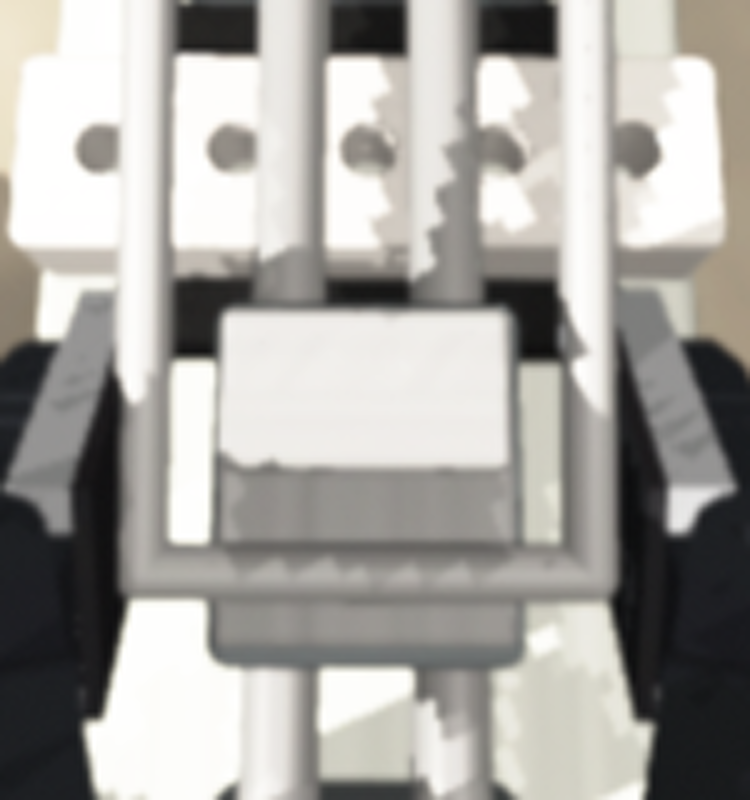

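```bash

python3 -m creep '{"claw":[40,40,40,40,40,40,40],"translation":[[0,0.06,0.07],[0,0.1,0.12],[0,0.14,0.16],[0,0.19,0.22],[0,0.23,0.262],[0,0.23,0.262],[0,0.23,0.262]],"dr":[[0,0,0],[-0.1,0,0],[-0.2,0,0],[-0.3,0,0],[-0.33,0,0],[-0.33,0,0],[-0.33,0,0]]}' 25
cat >> h.py <<'E'
def rep(f):
    w=snap("wrist",f)
    r,M=tool(); print(r["time"],J(r["tcp_pos"]),"F jig",r["wrist_force"]@E0,r["wrist_force"]@N0,r["wrist_force"][2],r["torque"], np.degrees(np.arccos(-M[2,1])))
    f2=np.arccos(-M[2,1]); c,s=np.cos(f2),np.sin(f2); t=J(r["tcp_pos"]); b=np.array([t[0]-(-7.8*c-25.9*s),0,t[2]-(7.8*s-25.9*c)]); print("bar",b)
    print(proj(w,W(b)), proj(w,W([78.5,0,10])),proj(w,W([66.5,0,10])))
    crop(f,180,180,330,340,5)
E
python3 -c "
from h import *
rep('w8')"
```

```text
time: 7.15
tcp_pos: [539.9, -272.8, 57.5]
orientation: [-0.863, -0.566, 1.064]
wrist_force: [5.5, -4.2, -0.0]
grip_width: 42.7
7.2 [ 5.60578233e+01  4.92734789e-02 -1.66289299e+01] F jig 5.3318348431486156 -1.8843267285637595 -1.3823916696079133 [-0.52516529 -0.7056537   0.1533069 ] 33.95329420292409
bar [76.99345771  0.          0.49851039]
[[255.58938048 293.7603944 ]] [[255.72506124 298.73561113]] [[255.65704942 268.6373372 ]]
```

View pics/w8_c180_180.png

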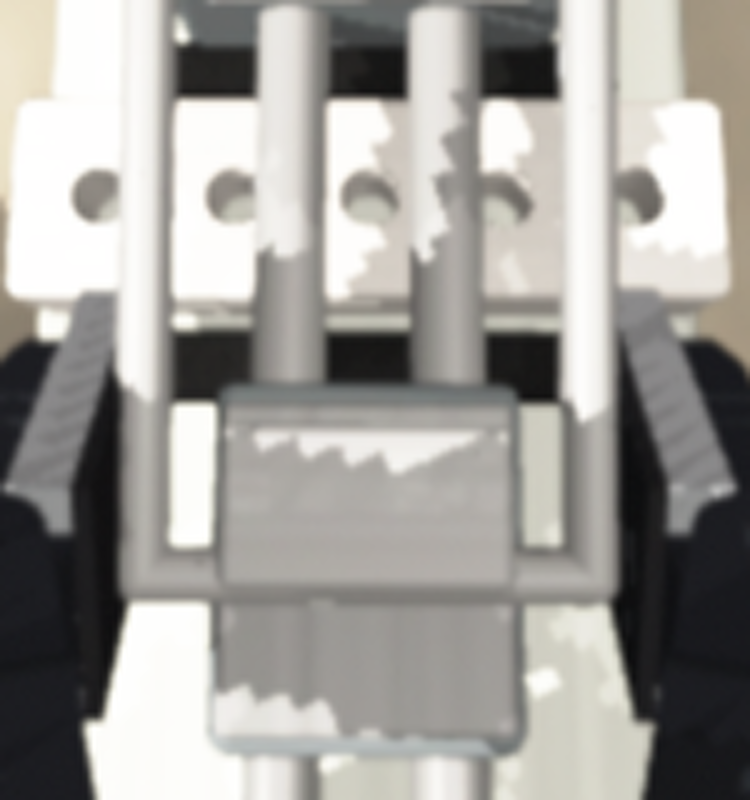

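```bash

python3 -m creep '{"claw":[40,40,40],"translation":[[0,0.055,0.04],[0,0.055,0.04],[0,0.055,0.04]],"dr":[[0,0,0],[0,0,0],[0,0,0]]}' 25
python3 -c "
from h import *
rep('w9')"
```

```text
time: 7.5
tcp_pos: [538.1, -272.0, 56.4]
orientation: [-0.864, -0.567, 1.064]
wrist_force: [4.8, -4.6, -1.0]
grip_width: 42.9
7.55 [ 5.41407791e+01  2.96613891e-02 -1.75897672e+01] F jig 5.997978914444352 -1.84262853971582 -0.26542717882155525 [-0.6147613  -0.95730055  0.19781388] 33.85838834616379
bar [75.04801465  0.         -0.42767228]
[[255.58981175 293.807651  ]] [[255.75025157 304.03904644]] [[255.68135827 273.4610475 ]]
```

```bash

python3 -m creep '{"claw":[40,40,100,100,100,100,100],"translation":[[0,-0.042,-0.062],[0,-0.042,-0.062],[0,-0.042,-0.062],[0,-0.042,-0.062],[0,-0.042,-0.062],[0,-0.042,-0.062],[0,-0.042,-0.062]],"dr":[[0,0,0],[0,0,0],[0,0,0],[0,0,0],[0,0,0],[0,0,0],[0,0,0]]}' 25
python3 -c "
from h import *
rep('w10')"
```

```text
time: 8.25
tcp_pos: [537.4, -271.2, 55.1]
orientation: [-0.852, -0.56, 1.066]
wrist_force: [0.7, -0.2, -0.7]
grip_width: 85.4
8.3 [ 53.22658508   0.47128119 -18.8091511 ] F jig -0.9376995232399256 0.25826539871165216 0.772221153905018 [-0.10507482 -0.20977769  0.01562525] 34.57741819075956
bar [74.34754328  0.         -1.91077472]
[[254.51870597 293.93970211]] [[254.62620092 305.95374618]] [[254.57950342 274.93475526]]
```

View pics/w10.png

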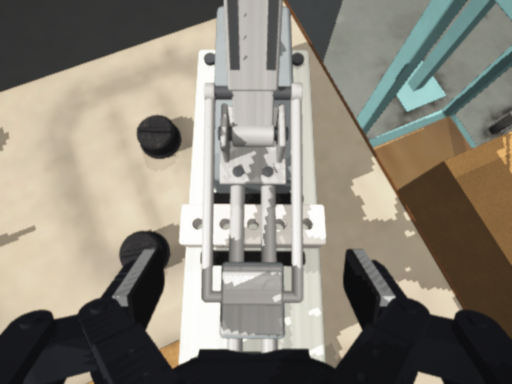

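```bash

python3 -m creep '{"claw":[100,100,100,100,0,0,0,0],"translation":[[0,-1,0],[0,-2,0],[0,-3,0],[0,-4,0],[0,-4,0],[0,-4,0],[0,-4,0],[0,-4,0]],"dr":[[0,0,0],[0,0,0],[0,0,0],[0,0,0],[0,0,0],[0,0,0],[0,0,0],[0,0,0]]}' 40
python3 -c "
from h import *
rep('w11')
crop('w11',180,60,330,260,4)"
```

```text
time: 9.1
tcp_pos: [619.2, -306.7, 184.6]
orientation: [-0.848, -0.558, 1.067]
wrist_force: [0.0, 0.9, -0.7]
grip_width: 28.2
9.15 [142.49950081   0.43457187 110.88550965] F jig 0.5742727709887426 -0.7948978293972063 -0.006074699442373321 [-0.08796167 -0.25369629 -0.01322852] 34.820683582927515
bar [163.69201525   0.         127.694059  ]
[[254.72826973 294.15205562]] [[253.99868111 187.57971162]] [[253.98278303 174.68535077]]
```

View pics/w11.png

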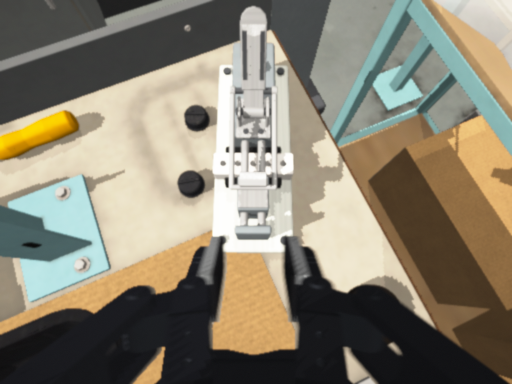

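View pics/w11_c180_60.png

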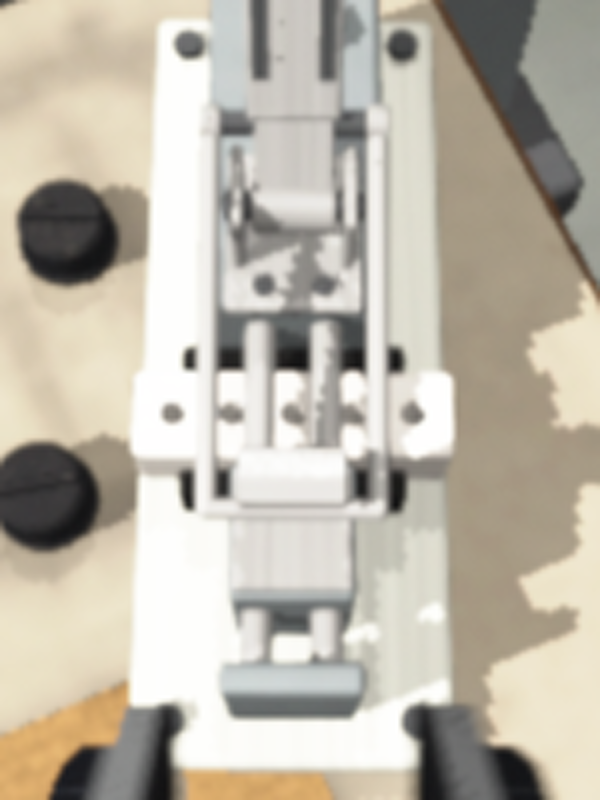

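```bash
python3 - <<'E'
from h import *
w=load("w11")
for L in [.5,.6,.7,.8]:
    a=1.536+L; print(L,[proj(w,W([k*np.cos(a)+3*np.sin(a),0,k*np.sin(a)-3*np.cos(a)])).round(1)[0].tolist() for k in (66,89)], (66*np.cos(a)+3*np.sin(a),66*np.sin(a)-3*np.cos(a)))
print(proj(w,W([75,0,0])),proj(w,W([75,20,-1])))
E
```

```text
0.5 [[254.0, 46.9], [254.0, 16.4]] (np.float64(-26.926728770593364), np.float64(60.332008732636275))
0.6 [[253.9, 43.6], [254.0, 12.7]] (np.float64(-32.81535784899741), np.float64(57.342412656272536))
0.7 [[253.9, 41.3], [254.0, 10.3]] (np.float64(-38.37610671908936), np.float64(53.77987014752884))
0.8 [[253.9, 39.9], [253.9, 9.4]] (np.float64(-43.55341421629854), np.float64(49.679976953532545))
[[253.97359441 187.12646452]] [[275.81411    187.43539143]]
```

```bash

python3 -m creep '{"claw":[0,0,0,0,0,0,0,0],"translation":[[0,0.8,0.7],[0,1.6,1.4],[0,2.4,2.05],[0,3.08,2.63],[0,3.08,2.63],[0,3.08,2.63],[0,3.08,2.63],[0,3.08,2.63]],"dr":[[0,0,0],[0,0,0],[0,0,0],[0,0,0],[0,0,0],[0,0,0],[0,0,0],[0,0,0]]}' 40
python3 -c "
from h import *
rep('w12')
snap('scene','s12'); snap('top','t12'); crop('t12',190,120,320,300,4)
r,M=tool(); print(r['q'].round(2),r['grip_width'])"
```

```text
time: 9.95
tcp_pos: [478.7, -246.4, 146.1]
orientation: [-0.856, -0.562, 1.066]
wrist_force: [0.2, -0.5, -0.1]
grip_width: 0.0
10.0 [-10.59000624   0.10267107  72.00251429] F jig -0.08724933755391524 -0.10554662086997611 0.9402696306119925 [-0.08386672 -0.26111207 -0.02060583] 34.40296706572455
bar [10.47940287  0.         88.96512021]
[[255.50957245 293.53033443]] [[255.08526013 403.41904234]] [[255.04714794 381.63746874]]
[-0.56  0.52  1.48 -0.09  1.73 -1.71] 0.1086091590247837
```

View pics/w12.png

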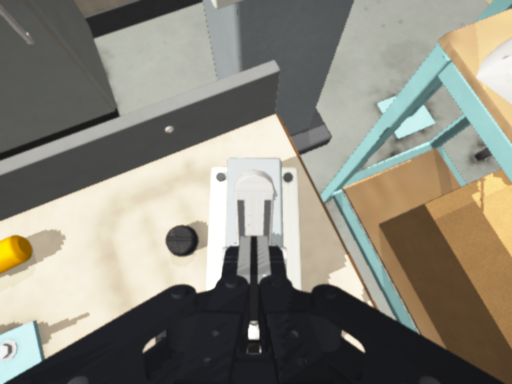

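View pics/t12_c190_120.png

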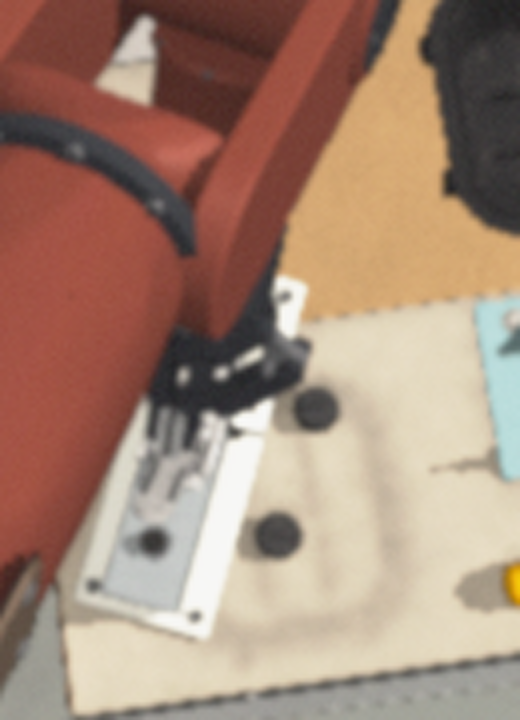

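View pics/s12.png

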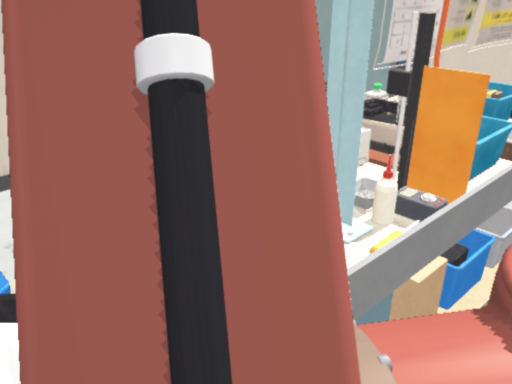

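```bash
cat > sweep.py <<'E'
import numpy as np
def target(th,pen,Rc=72,tau=None):
    if tau is None: tau=max(0,34.4*(180-th)/56)
    t=np.radians(th); n=np.array([np.sin(t),-np.cos(t)]); f=Rc*np.array([np.cos(t),np.sin(t)])+3*n
    q=np.radians(tau); z=np.array([-np.cos(q),np.sin(q)])
    p=f-11*z-pen*n; return p[0],p[1],tau
def rows(cmd,tg):
    x,z,tau=cmd; q=np.radians(tau); yt=np.array([-np.sin(q),-np.cos(q)]); zt=np.array([-np.cos(q),np.sin(q)])
    for X,Z,T in tg:
        d=np.array([X-x,Z-z]); print("cmd",np.round([X,Z,T],1),"y,z",(d@yt/40).round(3),(d@zt/40).round(3),"dr",round((T-tau)/-8,3) if False else round((T-tau)/8,3))
E
python3 - <<'E'
from h import *; from sweep import *
w=load("w12")
for L in [.5,.6,.65,.7,.75]:
    a=1.536+L; print(L,proj(w,W([89*np.cos(a)+3*np.sin(a),0,89*np.sin(a)-3*np.cos(a)])).round(1))
crop("w12",200,150,310,280,5)
rows((-10.6,72,34.4),[target(122,-3,tau=34.4),target(124,0),target(126,2),target(128,3),target(130,4)])
E
```

```text
0.5 [[255.2 194.2]]
0.6 [[255.1 181.9]]
0.65 [[255.1 176.5]]
0.7 [[255.1 171.7]]
0.75 [[255.  167.4]]
cmd [-24.   58.   34.4] y,z 0.477 0.079 dr 0.0
cmd [-28.7  55.2  34.4] y,z 0.603 0.135 dr 0.0
cmd [-32.3  52.8  33.2] y,z 0.702 0.177 dr -0.154
cmd [-35.   50.9  31.9] y,z 0.779 0.205 dr -0.307
cmd [-37.6  48.9  30.7] y,z 0.858 0.23 dr -0.461
```

View pics/w12_c200_150.png

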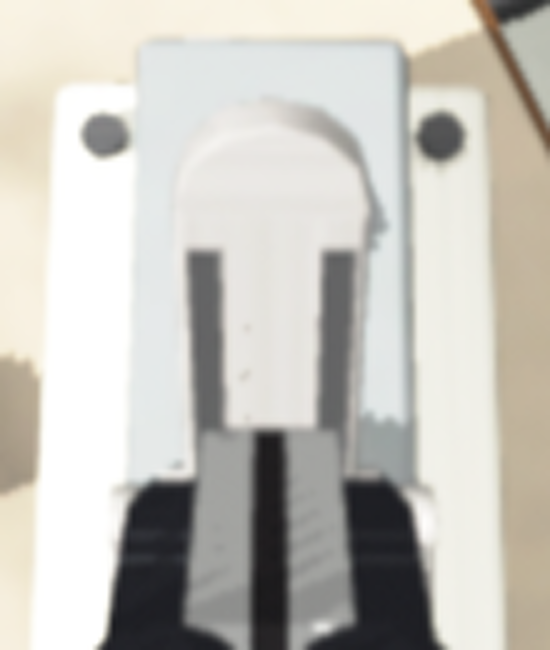

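```bash
sed -i 's#34.4\*(180-th)/56#34.4*(180-th)/53.3#' sweep.py; python3 - <<'E'
from sweep import *
rows((-10.6,72,34.4),[target(126.7,-10),target(126.7,-5),target(126.7,-1),target(126.7,1),target(126.7,3),target(128,4),target(130,4)])
E
```

```text
cmd [-23.5  59.3  34.4] y,z 0.445 0.087 dr 0.0
cmd [-27.5  56.3  34.4] y,z 0.563 0.128 dr 0.0
cmd [-30.7  53.9  34.4] y,z 0.658 0.16 dr 0.0
cmd [-32.3  52.7  34.4] y,z 0.705 0.176 dr 0.0
cmd [-34.   51.5  34.4] y,z 0.752 0.192 dr 0.0
cmd [-35.9  50.   33.6] y,z 0.811 0.213 dr -0.105
cmd [-37.7  48.6  32.3] y,z 0.865 0.23 dr -0.266
```

```bash

python3 -m creep '{"claw":[0,0,0,0,0,0],"translation":[[0,0.22,0.045],[0,0.445,0.087],[0,0.563,0.128],[0,0.658,0.16],[0,0.705,0.176],[0,0.705,0.176]],"dr":[[0,0,0],[0,0,0],[0,0,0],[0,0,0],[0,0,0],[0,0,0]]}' 40
cat >> h.py <<'E'
def st():
    r,M=tool(); F=r["wrist_force"]; print(r["time"],"tcp",J(r["tcp_pos"]).round(2),"tau",np.degrees(np.arctan2(-(M[:,1]@E0),-M[2,1])).round(2),"F x,y,z",np.round([F@E0,F@N0,F[2]],1),"|F|",np.linalg.norm(F).round(1))
E
python3 -c "
from h import *
st()"
```

```text
time: 10.7
tcp_pos: [457.4, -236.8, 126.3]
orientation: [-0.854, -0.561, 1.066]
wrist_force: [2.1, -0.2, 1.2]
grip_width: 0.2
10.7 tcp [-33.85   0.41  52.35] tau 34.48 F x,y,z [2.  0.7 1.2] |F| 2.4
```

```bash
python3 - <<'E'
from sweep import *
rows(target(126.7,1),[target(127.5,1.5),target(128.5,2),target(130,2.5),target(132,3),target(134,3),target(136,3)])
E
```

```text
cmd [-33.5  51.9  33.9] y,z 0.033 0.013 dr -0.065
cmd [-34.8  50.9  33.2] y,z 0.072 0.026 dr -0.145
cmd [-36.6  49.6  32.3] y,z 0.124 0.044 dr -0.266
cmd [-38.7  47.8  31. ] y,z 0.191 0.063 dr -0.428
cmd [-40.5  46.3  29.7] y,z 0.246 0.077 dr -0.589
cmd [-42.1  44.8  28.4] y,z 0.301 0.09 dr -0.75
```

```bash

python3 -m creep '{"claw":[0,0,0,0,0,0],"translation":[[0,0.033,0.013],[0,0.072,0.026],[0,0.124,0.044],[0,0.191,0.063],[0,0.191,0.063],[0,0.191,0.063]],"dr":[[-0.065,0,0],[-0.145,0,0],[-0.266,0,0],[-0.428,0,0],[-0.428,0,0],[-0.428,0,0]]}' 40
python3 -c "
from h import *
st(); snap('wrist','w13');
w=load('w13')
for L in [.65,.7,.75,.8,.85]:
    a=1.536+L; print(L,proj(w,W([89*np.cos(a)+3*np.sin(a),0,89*np.sin(a)-3*np.cos(a)])).round(1))
crop('w13',200,130,310,280,5)"
```

```text
time: 11.3
tcp_pos: [451.5, -234.3, 121.4]
orientation: [-0.907, -0.596, 1.053]
wrist_force: [5.1, -1.0, 3.1]
grip_width: -0.0
11.3 tcp [-40.33   0.34  47.36] tau 31.02 F x,y,z [5.1 1.1 3.1] |F| 6.1
0.65 [[254.9 226.7]]
0.7 [[254.9 219. ]]
0.75 [[254.8 212.1]]
0.8 [[254.8 205.9]]
0.85 [[254.8 200.3]]
```

View pics/w13_c200_130.png

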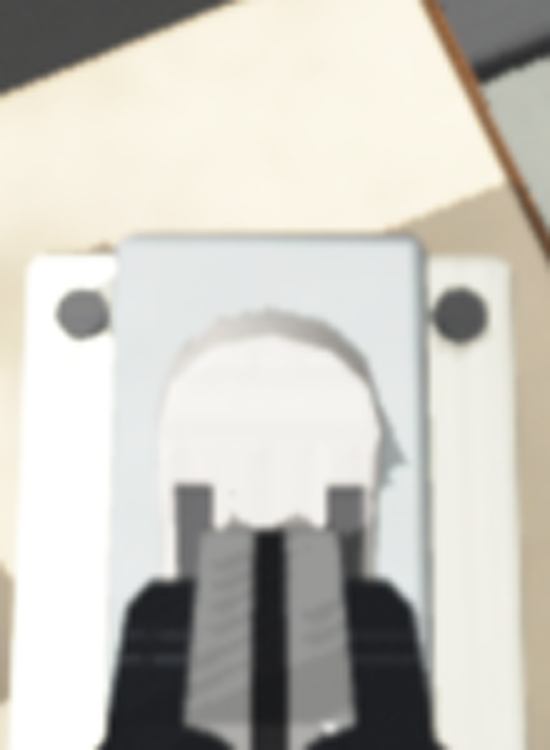

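```bash
python3 - <<'E'
from sweep import *
rows(target(132,3),[target(134,3),target(136,3),target(138,3),target(140,3),target(142,3),target(144,3),target(146,3)])
E
```

```text
cmd [-40.5  46.3  29.7] y,z 0.054 0.017 dr -0.161
cmd [-42.1  44.8  28.4] y,z 0.109 0.033 dr -0.323
cmd [-43.7  43.2  27.1] y,z 0.164 0.046 dr -0.484
cmd [-45.3  41.5  25.8] y,z 0.22 0.058 dr -0.645
cmd [-46.7  39.8  24.5] y,z 0.276 0.067 dr -0.807
cmd [-48.1  38.   23.2] y,z 0.332 0.074 dr -0.968
cmd [-49.5  36.2  21.9] y,z 0.389 0.08 dr -1.129
```

```bash

python3 -m creep '{"claw":[0,0,0,0],"translation":[[0,0.054,0.017],[0,0.109,0.033],[0,0.164,0.046],[0,0.22,0.058]],"dr":[[-0.161,0,0],[-0.323,0,0],[-0.484,0,0],[-0.645,0,0]]}' 40
python3 -c "
from h import *
st()"
python3 - <<'E'
from sweep import *
rows(target(140,3),[target(142,3),target(144,3),target(146,3),target(148,3),target(150,3),target(152,3)])
E
```

```text
time: 11.75
tcp_pos: [446.2, -232.0, 115.1]
orientation: [-0.988, -0.649, 1.032]
wrist_force: [5.6, -1.3, 4.0]
grip_width: -0.3
11.75 tcp [-46.06   0.33  41.07] tau 25.69 F x,y,z [5.6 1.1 4. ] |F| 7.0
cmd [-46.7  39.8  24.5] y,z 0.055 0.014 dr -0.161
cmd [-48.1  38.   23.2] y,z 0.11 0.027 dr -0.323
cmd [-49.5  36.2  21.9] y,z 0.166 0.037 dr -0.484
cmd [-50.8  34.3  20.7] y,z 0.222 0.046 dr -0.645
cmd [-52.   32.4  19.4] y,z 0.279 0.052 dr -0.807
cmd [-53.1  30.4  18.1] y,z 0.335 0.056 dr -0.968
```

```bash

python3 -m creep '{"claw":[0,0,0,0],"translation":[[0,0.055,0.014],[0,0.11,0.027],[0,0.166,0.037],[0,0.222,0.046]],"dr":[[-0.161,0,0],[-0.323,0,0],[-0.484,0,0],[-0.645,0,0]]}' 40
python3 -c "
from h import *
st(); snap('wrist','w14');
w=load('w14')
for L in [.9,1,1.1,1.2,1.3]:
    a=1.536+L; print(L,proj(w,W([89*np.cos(a)+3*np.sin(a),0,89*np.sin(a)-3*np.cos(a)])).round(1))"
python3 - <<'E'
from sweep import *
rows(target(148,3),[target(150,3),target(152,3),target(154,3),target(156,3),target(158,3)])
E
```

```text
time: 12.15
tcp_pos: [441.5, -230.0, 108.1]
orientation: [-1.067, -0.701, 1.01]
wrist_force: [5.5, -2.5, 3.0]
grip_width: 0.3
12.15 tcp [-51.21   0.28  34.1 ] tau 20.47 F x,y,z [ 6.  -0.1  3. ] |F| 6.7
0.9 [[255.1 224.3]]
1 [[255.  210.7]]
1.1 [[254.9 199.9]]
1.2 [[254.9 191.7]]
1.3 [[254.8 185.9]]
cmd [-52.   32.4  19.4] y,z 0.056 0.011 dr -0.161
cmd [-53.1  30.4  18.1] y,z 0.112 0.021 dr -0.323
cmd [-54.2  28.4  16.8] y,z 0.168 0.028 dr -0.484
cmd [-55.2  26.3  15.5] y,z 0.224 0.033 dr -0.645
cmd [-56.1  24.3  14.2] y,z 0.281 0.036 dr -0.807
```

View pics/w14.png

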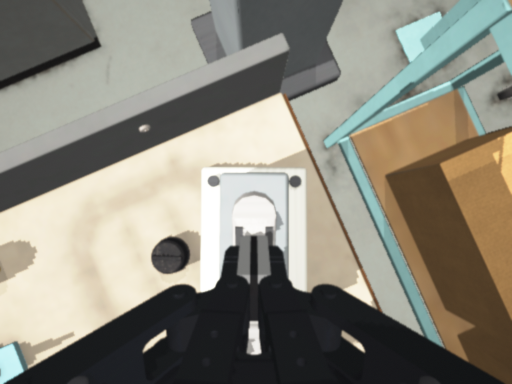

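```bash

python3 -m creep '{"claw":[0,0,0,0],"translation":[[0,0.056,0.011],[0,0.112,0.021],[0,0.168,0.028],[0,0.224,0.033]],"dr":[[-0.161,0,0],[-0.323,0,0],[-0.484,0,0],[-0.645,0,0]]}' 40
python3 -c "
from h import *
st()"
python3 - <<'E'
from sweep import *
rows(target(156,3),[target(158,3),target(160,3),target(162,3),target(164,3),target(166,3)])
E
```

```text
time: 12.6
tcp_pos: [435.9, -227.8, 99.7]
orientation: [-1.142, -0.75, 0.987]
wrist_force: [4.4, -1.4, 3.3]
grip_width: 0.1
12.6 tcp [-57.23   0.1   25.67] tau 15.54 F x,y,z [4.5 0.5 3.3] |F| 5.7
cmd [-56.1  24.3  14.2] y,z 0.056 0.008 dr -0.161
cmd [-56.9  22.2  12.9] y,z 0.112 0.015 dr -0.323
cmd [-57.7  20.   11.6] y,z 0.169 0.019 dr -0.484
cmd [-58.4  17.9  10.3] y,z 0.226 0.021 dr -0.645
cmd [-59.   15.7   9. ] y,z 0.282 0.021 dr -0.807
```

```bash

python3 -m creep '{"claw":[0,0,0,0],"translation":[[0,0.056,0.008],[0,0.112,0.015],[0,0.169,0.019],[0,0.226,0.021]],"dr":[[-0.161,0,0],[-0.323,0,0],[-0.484,0,0],[-0.645,0,0]]}' 40
python3 -c "
from h import *
st(); snap('wrist','w15');
w=load('w15')
for L in [1.2,1.3,1.4,1.5,1.6]:
    a=1.536+L; print(L,proj(w,W([89*np.cos(a)+3*np.sin(a),0,89*np.sin(a)-3*np.cos(a)])).round(1))
crop('w15',200,160,310,290,5)"
python3 - <<'E'
from sweep import *
rows(target(164,3),[target(166,3),target(168,3),target(170,3),target(172,3),target(174,3)])
E
```

```text
time: 13.0
tcp_pos: [432.3, -226.0, 90.8]
orientation: [-1.218, -0.8, 0.962]
wrist_force: [2.2, -0.9, 1.4]
grip_width: 0.1
13.0 tcp [-61.17   0.29  16.83] tau 10.48 F x,y,z [2.4 0.1 1.4] |F| 2.8
1.2 [[255.  222.4]]
1.3 [[254.9 210.9]]
1.4 [[254.9 202.3]]
1.5 [[254.8 196.1]]
1.6 [[254.7 192.1]]
cmd [-59.   15.7   9. ] y,z 0.056 0.005 dr -0.161
cmd [-59.5  13.5   7.7] y,z 0.113 0.008 dr -0.323
cmd [-60.   11.3   6.5] y,z 0.17 0.009 dr -0.484
cmd [-60.3   9.    5.2] y,z 0.226 0.008 dr -0.645
cmd [-60.6   6.8   3.9] y,z 0.283 0.005 dr -0.807
```

View pics/w15_c200_160.png

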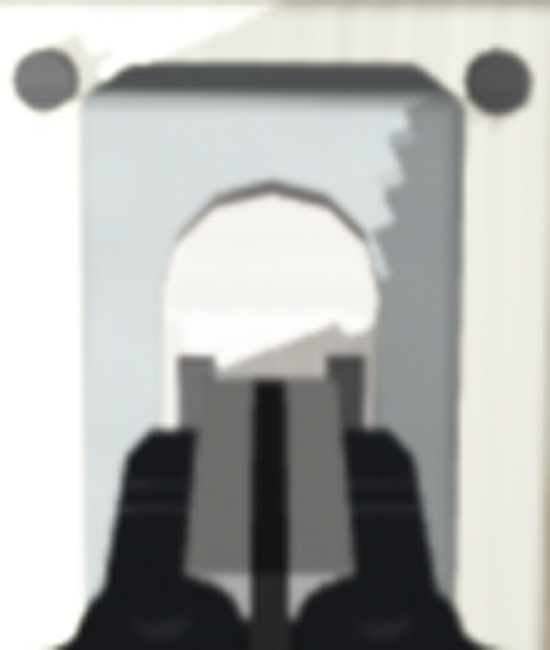

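```bash

python3 -m creep '{"claw":[0,0,0,0],"translation":[[0,0.028,0.003],[0,0.056,0.005],[0,0.085,0.007],[0,0.113,0.008]],"dr":[[-0.08,0,0],[-0.161,0,0],[-0.24,0,0],[-0.323,0,0]]}' 40
python3 -c "
from h import *
st()"
python3 - <<'E'
from sweep import *
rows(target(168,3),[target(169,3),target(170,3),target(172,3),target(174,3)])
E
```

```text
time: 13.45
tcp_pos: [431.4, -225.3, 86.3]
orientation: [-1.256, -0.825, 0.948]
wrist_force: [-0.7, 0.5, 0.8]
grip_width: 0.1
13.45 tcp [-62.3    0.59  12.29] tau 7.97 F x,y,z [-0.8  0.1  0.8] |F| 1.1
cmd [-59.8  12.4   7.1] y,z 0.028 0.002 dr -0.081
cmd [-60.   11.3   6.5] y,z 0.057 0.004 dr -0.161
cmd [-60.3   9.    5.2] y,z 0.113 0.005 dr -0.323
cmd [-60.6   6.8   3.9] y,z 0.17 0.005 dr -0.484
```

```bash

python3 -m creep '{"claw":[0,0,0,0],"translation":[[0,0.028,0.002],[0,0.057,0.004],[0,0.085,0.005],[0,0.113,0.005]],"dr":[[-0.081,0,0],[-0.161,0,0],[-0.24,0,0],[-0.323,0,0]]}' 40
python3 -c "
from h import *
st(); snap('wrist','w16')
w=load('w16')
for L in [1.4,1.5,1.55,1.606]:
    a=1.536+L; print(L,proj(w,W([89*np.cos(a)+3*np.sin(a),0,89*np.sin(a)-3*np.cos(a)])).round(1))
crop('w16',200,160,310,290,5)"
```

```text
time: 13.85
tcp_pos: [431.4, -225.6, 82.4]
orientation: [-1.297, -0.852, 0.934]
wrist_force: [-0.1, 0.4, 1.1]
grip_width: -0.2
13.85 tcp [-62.2    0.34   8.43] tau 5.26 F x,y,z [-0.2  0.3  1.1] |F| 1.2
1.4 [[254.9 211.5]]
1.5 [[254.8 202.8]]
1.55 [[254.8 199.4]]
1.606 [[254.7 196.4]]
```

View pics/w16_c200_160.png

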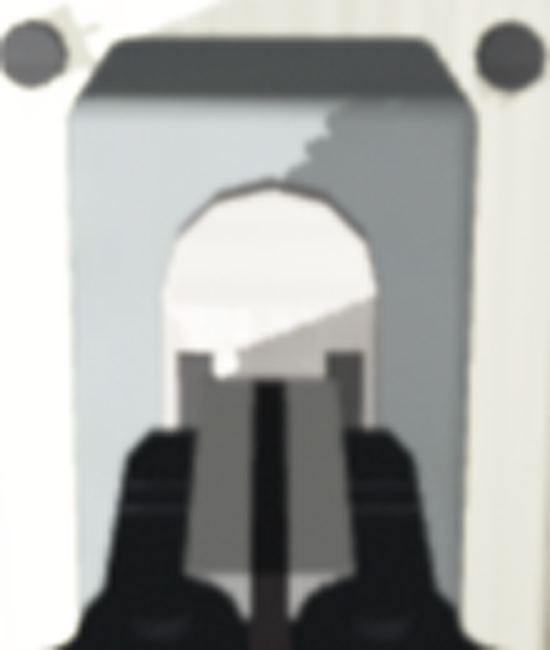

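```bash

python3 -m creep '{"claw":[0,0,0,0],"translation":[[0,0.015,0],[0,0.03,0],[0,0.045,0],[0,0.06,0]],"dr":[[-0.08,0,0],[-0.16,0,0],[-0.24,0,0],[-0.32,0,0]]}' 40
python3 -c "
from h import *
st()"
```

```text
time: 14.3
tcp_pos: [431.6, -225.8, 81.3]
orientation: [-1.335, -0.877, 0.919]
wrist_force: [-1.2, 1.3, 8.8]
grip_width: -0.0
14.3 tcp [-61.94   0.23   7.35] tau 2.68 F x,y,z [-1.6  0.7  8.8] |F| 9.0
```

```bash

python3 -m creep '{"claw":[0,0],"translation":[[0,0.01,0],[0,0.02,0]],"dr":[[0,0,0],[0,0,0]]}' 40
python3 -c "
from h import *
st()"
```

```text
time: 14.5
tcp_pos: [431.6, -225.8, 81.1]
orientation: [-1.335, -0.877, 0.919]
wrist_force: [-3.0, 1.8, 11.7]
grip_width: -0.1
14.5 tcp [-61.91   0.24   7.12] tau 2.7 F x,y,z [-3.4  0.4 11.7] |F| 12.2
```

```bash

python3 -m creep '{"claw":[0,0,0],"translation":[[0,0.01,0],[0,0.02,0],[0,0.02,0]],"dr":[[0,0,0],[0,0,0],[0,0,0]]}' 40
python3 -c "
from h import *
st()"
```

```text
time: 14.8
tcp_pos: [431.6, -225.8, 80.8]
orientation: [-1.335, -0.877, 0.919]
wrist_force: [-3.5, 1.8, 14.8]
grip_width: 0.2
14.8 tcp [-61.89   0.24   6.83] tau 2.72 F x,y,z [-4.   0.3 14.8] |F| 15.3
```

```bash

python3 -m creep '{"claw":[0,0,0,0],"translation":[[0,0.005,0],[0,0.005,0],[0,0.005,0],[0,0.005,0]],"dr":[[0,0,0],[0,0,0],[0,0,0],[0,0,0]]}' 40
python3 -c "
from h import *
st()"
python3 -m creep '{"claw":[0,0,0,0],"translation":[[0,0,0],[0,0,0],[0,0,0],[0,0,0]],"dr":[[0,0,0],[0,0,0],[0,0,0],[0,0,0]]}' 40
python3 -c "
from h import *
st(); snap('wrist','w17')"
```

```text
time: 15.2
tcp_pos: [431.6, -225.8, 80.8]
orientation: [-1.335, -0.876, 0.919]
wrist_force: [-3.7, 3.3, 13.9]
grip_width: 0.2
15.2 tcp [-61.9    0.22   6.78] tau 2.73 F x,y,z [-4.7  1.6 13.9] |F| 14.7
time: 15.6
tcp_pos: [431.6, -225.8, 80.8]
orientation: [-1.335, -0.876, 0.919]
wrist_force: [-4.0, 2.0, 14.6]
grip_width: 0.2
15.6 tcp [-61.9    0.22   6.79] tau 2.72 F x,y,z [-4.4  0.3 14.6] |F| 15.3
```

View pics/w17.png

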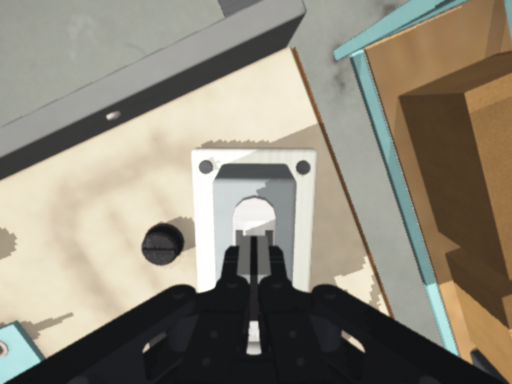

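```bash

python3 -m creep '{"claw":[0,0,0,0,0,0,0,0,0],"translation":[[0,-0.05,0],[0,-0.15,0],[0,-0.4,0],[0,-1,0],[0,-2,0],[0,-3,0],[0,-3.6,0],[0,-3.6,0],[0,-3.6,0]],"dr":[[0,0,0],[0,0,0],[0,0,0],[0,0,0],[0,0,0],[0,0,0],[0,0,0],[0,0,0],[0,0,0]]}' 40
python3 -c "
from h import *
st(); snap('wrist','w18')
w=load('w18'); print(proj(w,W([75.9-4.6,0,0])),proj(w,W([78.5-4.6,0,10])))
for L in [1.5,1.55,1.586,1.606]:
    a=1.536+L; print(L,proj(w,W([89*np.cos(a)+3*np.sin(a),0,89*np.sin(a)-3*np.cos(a)])).round(1))
crop('w18',190,60,320,260,4)"
```

```text
time: 16.55
tcp_pos: [437.4, -228.2, 222.4]
orientation: [-1.335, -0.876, 0.919]
wrist_force: [-0.4, 0.3, -0.2]
grip_width: -0.4
16.55 tcp [-55.61   0.32 148.42] tau 2.71 F x,y,z [-0.5  0.1 -0.2] |F| 0.5
[[254.22683536 295.20287862]] [[254.24309428 303.02451255]]
1.5 [[254.3 148.7]]
1.55 [[254.3 147.5]]
1.586 [[254.3 146.8]]
1.606 [[254.3 146.4]]
```

View pics/w18.png

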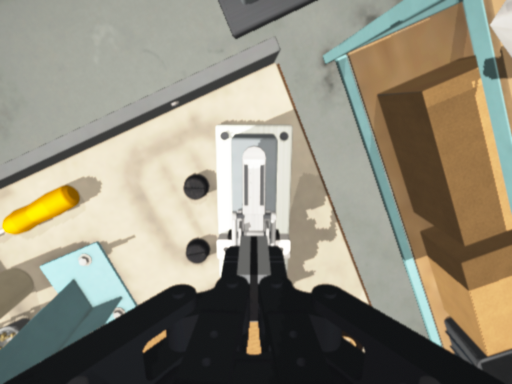

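```bash

python3 -m creep '{"claw":[0,0,0,0,0,0,0],"translation":[[0,-0.3,-1],[0,-0.6,-2],[0,-1,-3],[0,-1,-4],[0,-1,-4],[0,-1,-4],[0,-1,-4]],"dr":[[0,0,0],[0,0,0],[0,0,0],[0,0,0],[0,0,0],[0,0,0],[0,0,0]]}' 40
python3 -c "
from h import *
st(); snap('wrist','w19'); snap('top','t19')
w=load('w19'); print('seat -4.6',proj(w,W([71.4,0,0])),'lip far',proj(w,W([73.9,0,10])),proj(w,W([78.5,0,10])),'lip near',proj(w,W([61.9,0,10])),proj(w,W([66.5,0,10])))
crop('w19',190,80,320,270,4); crop('t19',190,120,320,300,4)"
```

```text
time: 17.3
tcp_pos: [584.2, -291.5, 252.3]
orientation: [-1.33, -0.874, 0.92]
wrist_force: [-0.3, 0.1, -0.7]
grip_width: -0.1
17.3 tcp [104.23   0.47 178.32] tau 3.01 F x,y,z [-0.3 -0.  -0.7] |F| 0.8
seat -4.6 [[253.90720348 143.60767661]] lip far [[253.92304237 147.297347  ]] [[253.92387092 151.86421989]] lip near [[253.92085077 135.21739375]] [[253.9216961 139.8767586]]
```

View pics/w19_c190_80.png

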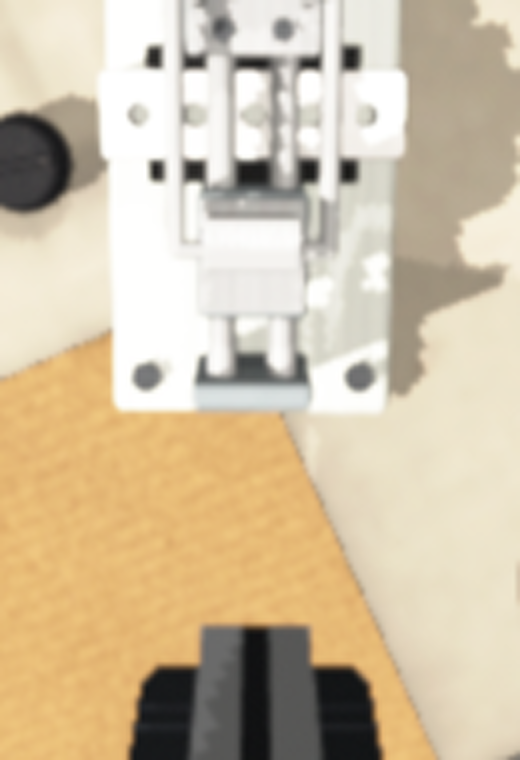

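View pics/t19_c190_120.png

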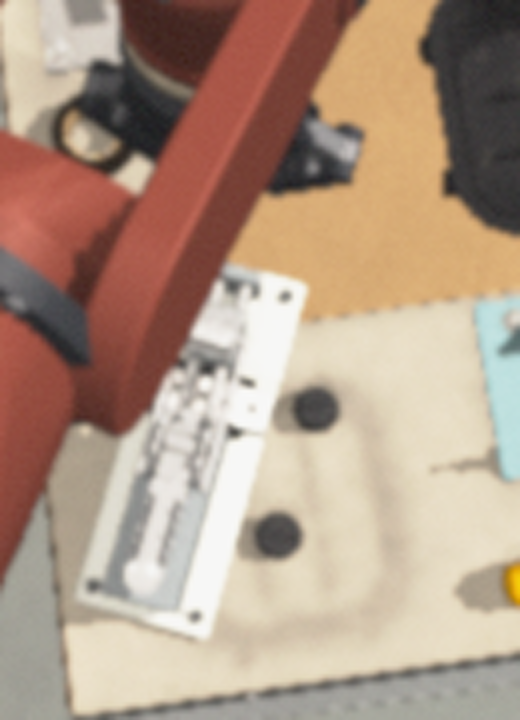

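```bash
python3 -c "
from h import *
print(robot.job_done()); st()"
```

```text
the job is handed in; nothing more can be done
None
the job is handed in; nothing more can be done
```

The workpiece is clamped and the job is handed in at about 17.3 s of the 51 s allowed. No verdict was reported, so the result rests on my own checks.

**What I did:** I pinched the loop across its legs and swung it down with its bar about 9 mm beyond the seat. I then drew it back under the keeper's lip to within about 1 mm of the seat, and released it. With shut fingers I swept the lever past centre at up to about 7 N by the readings taken after each move. I pressed the handle onto the bumper at 14–15 N for about 0.8 s; the highest reading was 15.3 N. Then I backed off.

**Last checks:**
- **Lever:** in the last pictures with nothing touching it, the handle lies flat along the fixed block. The handle's end fits the home angle (about 1.6 rad) to within a pixel. That picture could not tell 1.586 from 1.606 rad, and it is the weakest check.
- **Jaw:** the lip's near edge appears within 1 pixel of where it should be for a 4.6 mm draw, and about 5 pixels from the undrawn position.
- **Loop:** the bar sits under the lip. It measured about 2 mm nearer the lever than the seat, which is inside the tolerance and about the size of the calibration error.
- **Loose things:** I did not measure their positions again after the work. The end caps look unmoved in the top view, and the tape shows past the arm near where it started.

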